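# Unstack the battery packs into their test trays

### The job

The battery packs are piled in one stack. Take the stack apart from the top down, one pack at a time, and set each pack gently, upright, fully down and square inside the test tray whose floor has the pack's colour: red first, then yellow and blue in either order, and white last. Never drop a pack, tip one over or leave one hanging on a tray's rim; at the end all four lie still and released in their trays.

Things in the scene. Friction and masses are not known exactly. Their poses are not given: they have to be found in the camera images.
- white_pack: white shrink-wrapped battery pack, a rigid block 140 x 66 x 40 mm (x, y, z) with narrow black end caps at its two x ends, about 0.65 kg. At the start: bottom layer of the stack, lying on the bench. Origin: centre of its underside; x along its length, y across (grip it across y, 66 mm), z up.
- yellow_pack: yellow shrink-wrapped battery pack, a rigid block 48 x 48 x 36 mm (x, y, z) with narrow black end caps at its two x ends, about 0.19 kg. At the start: middle layer, on one end of the white pack (which end varies), beside the blue pack with about 32 mm between them. Origin: centre of its underside; x along its end-cap direction, y across (grip it across y, 48 mm), z up.
- blue_pack: blue shrink-wrapped battery pack, a rigid block 48 x 48 x 36 mm (x, y, z) with narrow black end caps at its two x ends, about 0.19 kg. At the start: middle layer, on the other end of the white pack, beside the yellow pack. Origin: centre of its underside; x along its end-cap direction, y across (grip it across y, 48 mm), z up.
- red_pack: red shrink-wrapped battery pack, a rigid block 100 x 34 x 34 mm (x, y, z) with narrow black end caps at its two x ends, about 0.25 kg. At the start: top of the stack, bridging the yellow and blue packs, lengthwise along the white pack. Origin: centre of its underside; x along its length, y across (grip it across y, 34 mm), z up.
- white_tray: black-rimmed shallow test tray with a white floor, fixed to the bench; inside 160 x 86 mm (x, y), rim 4 mm thick (outside 168 x 94 mm). The floor's top is 4 mm and the rim's top 11 mm above the bench. Origin: centre of its underside, on the bench; x along its length, y across, z up. The white pack fits with 10 mm to spare on every side.
- yellow_tray: black-rimmed shallow test tray with a yellow floor, fixed to the bench; inside 68 x 68 mm (x, y), rim 4 mm thick (outside 76 x 76 mm). The floor's top is 4 mm and the rim's top 11 mm above the bench. Origin: centre of its underside, on the bench; x along one side, y across, z up. The yellow pack fits with 10 mm to spare on every side.
- blue_tray: black-rimmed shallow test tray with a blue floor, fixed to the bench; inside 68 x 68 mm (x, y), rim 4 mm thick (outside 76 x 76 mm). The floor's top is 4 mm and the rim's top 11 mm above the bench. Origin: centre of its underside, on the bench; x along one side, y across, z up. The blue pack fits with 10 mm to spare on every side.
- red_tray: black-rimmed shallow test tray with a red floor, fixed to the bench; inside 120 x 54 mm (x, y), rim 4 mm thick (outside 128 x 62 mm). The floor's top is 4 mm and the rim's top 11 mm above the bench. Origin: centre of its underside, on the bench; x along its length, y across, z up. The red pack fits with 10 mm to spare on every side.
Things that resemble listed ones, but are neither listed nor needed, are in the scene too. What is shaped like the yellow_pack but green is not meant.

How it is judged:
On the way, in this order (a step that is already met when the one before it is completed fails the run):
1. the red pack is set down in the red tray and released (horizontal distance between red_pack and red_tray below 0.015 m and z of red_pack in the frame of red_tray below 0.007 m and angle between red_pack's own z axis and vertical below 0.08 rad and angle between the x axis of red_pack and the x axis of red_tray, either way round below 0.3 rad and linear speed of red_pack below 0.02 m/s and contact force between the fingers and red_pack below 0.1 N), for 0.2 s.
2. the yellow and the blue pack, in either order, are set down in their own trays and released (horizontal distance between yellow_pack and yellow_tray below 0.015 m and z of yellow_pack in the frame of yellow_tray below 0.007 m and angle between each of yellow_pack, blue_pack's own z axis and vertical below 0.08 rad and (angle between the x axis of yellow_pack and the x axis of yellow_tray, either way round below 0.3 rad or angle between the x axis of yellow_pack and the y axis of yellow_tray, either way round below 0.3 rad) and linear speed of each of yellow_pack, blue_pack below 0.02 m/s and contact force between the fingers and yellow_pack below 0.1 N and horizontal distance between blue_pack and blue_tray below 0.015 m and z of blue_pack in the frame of blue_tray below 0.007 m and (angle between the x axis of blue_pack and the x axis of blue_tray, either way round below 0.3 rad or angle between the x axis of blue_pack and the y axis of blue_tray, either way round below 0.3 rad) and contact force between the fingers and blue_pack below 0.1 N), for 0.2 s.
3. the white pack is set down in the white tray and released (horizontal distance between white_pack and white_tray below 0.015 m and z of white_pack in the frame of white_tray below 0.007 m and angle between white_pack's own z axis and vertical below 0.08 rad and angle between the x axis of white_pack and the x axis of white_tray, either way round below 0.3 rad and linear speed of white_pack below 0.02 m/s and contact force between the fingers and white_pack below 0.1 N), for 0.2 s.
At the end, for the whole second after the job is handed in: Each pack is in the tray of its own colour: centres within 15 mm horizontally, underside within 3 mm of the tray's floor, level within 0.08 rad, sides parallel to the tray's within 0.3 rad (the square packs may be turned by a quarter turn), at rest and released (all of step 1 and all of step 2 and all of step 3); the robot touches nothing.
It fails at once if a pack is tipped by more than 0.5 rad (angle between any of white_pack, yellow_pack, blue_pack, red_pack's own z axis and vertical above 0.5 rad).
It fails at once if a pack drops or slams into its tray (faster than 0.45 m/s within 20 mm of the floor, as after a fall of over 10 mm) ((linear speed of white_pack above 0.45 m/s and horizontal distance between white_pack and white_tray below 0.04 m and z of white_pack in the frame of white_tray below 0.024 m) or (linear speed of yellow_pack above 0.45 m/s and horizontal distance between yellow_pack and yellow_tray below 0.04 m and z of yellow_pack in the frame of yellow_tray below 0.024 m) or (linear speed of blue_pack above 0.45 m/s and horizontal distance between blue_pack and blue_tray below 0.04 m and z of blue_pack in the frame of blue_tray below 0.024 m) or (linear speed of red_pack above 0.45 m/s and horizontal distance between red_pack and red_tray below 0.04 m and z of red_pack in the frame of red_tray below 0.024 m)).
It fails at once if the white pack is carried off or shoved along (over 40 mm) before the yellow and blue packs have left it for their trays (distance of white_pack from where it was at the start of the episode above 0.04 m and (not (horizontal distance between yellow_pack and yellow_tray below 0.02 m and z of yellow_pack in the frame of yellow_tray below 0.01 m) or not (horizontal distance between blue_pack and blue_tray below 0.02 m and z of blue_pack in the frame of blue_tray below 0.01 m))).
It also fails if it takes over 125 s, if anything falls off the work surface, if the arm or the gripper's body presses on something with over 40 N, if the wrist force passes 120 N, or if a joint passes its speed limit or range.

### The arm

A 7-joint arm with a two-finger parallel gripper is mounted at the origin on the work surface. World frame = base frame: x ahead of the robot, y to its left, z up, the work surface at z = 0. Lengths are in m, angles in rad, forces in N, time in s.
With the tool pointing down it reaches from about 0.425 to 0.925 m from the base axis. Payload 6.8 kg.
Tool frame: the origin (TCP) lies on the centre line of the jaws, within the pads' length; the fingertips stand 25 mm ahead of it and the grasp point (between the pads) lies 6 mm ahead of it; z points along the fingers, y is the line along which they close (so a half turn about z gives the same grasp; the last joint's range is limited). The gripper opens to 85 mm and grips with 20 to 120 N. Pads are 22 mm wide; open, the fingers measure 114 mm over their backs; the gripper's body (76 mm by 85 mm) begins 54 mm behind the grasp point. The pads swing forward as they close: fully open they stand 13 mm farther back than shut.
Start: joints at [-1.327, 0.477, 0.022, 1.555, -0.011, 1.109, -0.083], TCP at [0.233, 0.634, 0.256] pointing down, gripper open.
Joint ranges: [-2.96, 2.96], [-0.34, 2.1], [-1.41, 1.46], [0.24, 2.44], [-1.37, 4.51], [0.17, 1.92], [-2.96, 2.96]. Speed limits (rad/s): [2.39, 2.39, 3.14, 3.14, 3.14, 3.14, 3.14].

### API

Orientations are given as a rotation vector (axis times angle).
In Python, from bench import status, imaging, workorder gives the robot as it stands.
- The arm moves only by the tool send_rows, never from a script. Its argument "steps" is a list of rows, each an object of numbers: "dx", "dy", "dz": the shift along the tool's x, y, z in cm; "yaw": the turn about the tool's z in degrees; "gripper": the opening, from 0 (shut) to 1 (fully open). A call has 1 to 5 rows; each row is the pose to reach, as a shift and turn from the pose commanded when the call began, along the tool's axes at that moment; what a row does not reach only later rows make up. A row lasts 1/8 s, in which the tool goes at most 62.5 mm and 10.7 degrees, less where a joint would pass 70% of its speed; a pose out of reach is approached as far as the arm can. A call with a gripper value outside its range is refused whole. The fingers move at their own pace and stop on an object; "force" is the grip in N (left out, the last holds). Time passes only in rows, so rows that repeat a pose let the fingers close. It gives the time, the measured TCP pose, the force, the opening and the grip force at its end, in the units of the state.
- status.get_obs(): the state, without advancing time (a new reading comes with each control period).
- imaging.grab_frame(name): name is "scene" or "top" or "wrist"; returns a dict with "color" (420x560x3 uint8, red, green, blue), "depth" (420x560 float32, m along the optical axis (not along the pixel's ray), 0 where there is no reading), "K" (3x3 intrinsics, pixels), "R" (3x3) and "t" (3): a world point X has camera coordinates R X + t. Camera axes: x right, y down, z forward; pixel columns grow to the right and rows downward; lengths in m; the calibration is good to about 2 mm. A picture is of the moment at which its call begins.
- workorder.hand_in(): hands the job in; it is judged then, once.
The state is a dict: "clock": time; "joints": joint angles; "qvel": joint speeds; "tau": joint torques, N m; "tcp_pos": TCP position; "orientation": TCP orientation; "contact_force": force on the tool from outside, world axes, zero at the start; "moment": the same for the moment, N m; "grip_width": finger opening in m; "gripper_force": force on a finger pad.
Only numpy, scipy, OpenCV 4.12 (cv2) and the standard library are available. Lean on these libraries where they do the work, as an engineer would, in place of code of your own. Each camera call takes 0.05 s, during which the arm holds its last target. There are 200 camera calls.

## Working session

There is one attempt and no reset: what is moved stays moved. The work goes in short steps, Python scripts to look and compute and a tool call to move; the robot and the scene stay as the last step left them, time stands still between calls to the robot, and variables do not carry over. Pictures are saved under pics/ and viewed, at most 14 in all, crops included, and the job is handed in when it is done.

Besides the shell and the picture viewer there is one more tool, called as name(argument=value, ...) on one line, values as JSON. send_rows: Moves the arm, as the interface text tells. Its arguments: {"type":"object","properties":{"steps":{"type":"array"},"force":{"type":"number"}},"required":["steps"]}

```bash
ls; mkdir -p pics
python3 - <<'E'
from bench import status, imaging
import cv2,numpy as np
o=status.get_obs(); print({k:np.round(v,3).tolist() for k,v in o.items()})
for n in ("top","scene"):
    f=imaging.grab_frame(n); np.savez(f"pics/{n}0.npz",**f)
    cv2.imwrite(f"pics/{n}0.png",f["color"][:,:,::-1]); print(n,np.round(f["K"],1).tolist(),np.round(f["R"],3).tolist(),np.round(f["t"],3))
E
```

```text
pics
{'clock': 0.0, 'joints': [-1.327, 0.478, 0.022, 1.556, -0.012, 1.109, -0.083], 'qvel': [0.0, -0.001, 0.0, 0.001, 0.002, 0.0, 0.001], 'tau': [0.0, -59.643, 1.608, -28.12, 0.012, 0.009, 0.0], 'tcp_pos': [0.232, 0.633, 0.255], 'orientation': [-0.55, -3.093, 0.003], 'contact_force': [0.282, -0.147, -0.268], 'moment': [-0.022, 0.013, 0.002], 'gripper_force': 0.0, 'grip_width': 0.085}
top [[506.3, 0.0, 279.0], [0.0, 506.3, 204.9], [0.0, 0.0, 1.0]] [[0.002, -1.0, -0.011], [-0.986, -0.0, -0.169], [0.169, 0.011, -0.986]] [1.000e-03 5.480e-01 1.243e+00]
scene [[405.6, 0.0, 280.0], [0.0, 405.6, 213.7], [0.0, 0.0, 1.0]] [[-0.879, 0.478, -0.004], [0.283, 0.514, -0.81], [-0.385, -0.713, -0.587]] [ 0.47  -0.076  1.24 ]
```

View pics/top0.png

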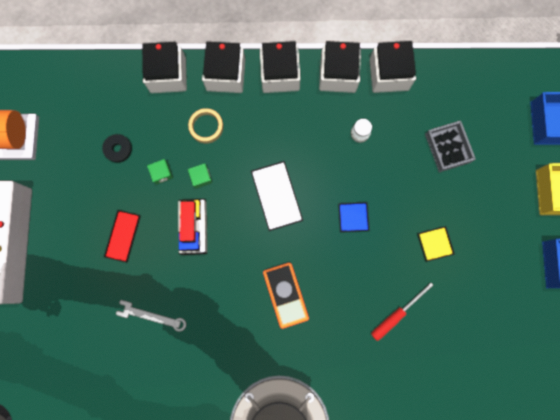

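View pics/scene0.png

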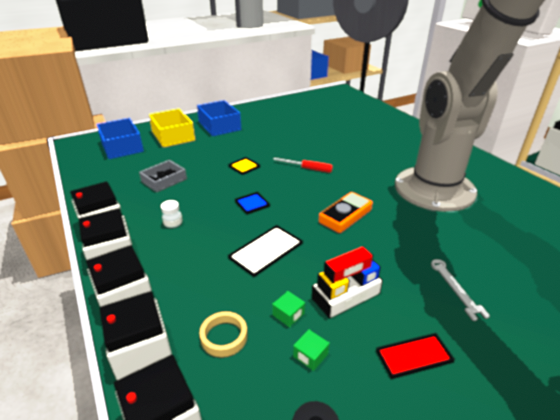

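Top view: the stack is at about (192,227), with red on top, yellow at the far end and blue at the near end. The trays are red (122,236), white (277,196), blue (354,217) and yellow (436,244). The lookalikes are two green cubes at (159,171) and (199,175), plus bins on the right at columns above 535. The flat black-rimmed plates are the trays, and the stacked blocks are the packs.

```bash
cat > h.py <<'E'
import cv2,numpy as np
from bench import status, imaging
from scipy.spatial.transform import Rotation as Ro
def rays(f,px,z):
    px=np.asarray(px,float).reshape(-1,2); K,R,t=f["K"],f["R"],f["t"]
    d=(R.T@np.linalg.inv(K)@np.c_[px,np.ones(len(px))].T).T; c=-R.T@t
    return c+d*((z-c[2])/d[:,2])[:,None]
def mask(f,col):
    h=cv2.cvtColor(f["color"],cv2.COLOR_RGB2HSV)
    H,S,V=[h[...,i].astype(int) for i in range(3)]
    m={"red":((H<8)|(H>172))&(S>150)&(V>90),"yellow":(H>20)&(H<35)&(S>140)&(V>110),
       "blue":(H>105)&(H<128)&(S>140)&(V>80),"white":(S<45)&(V>150)}[col]
    return m.astype(np.uint8)
def rects(f,col,z,amin=60,roi=None):
    "world min-area rects: centre, size, long-axis angle (deg)"
    m=mask(f,col)
    if roi: k=np.zeros_like(m); k[roi[1]:roi[3],roi[0]:roi[2]]=1; m*=k
    out=[]
    for c in cv2.findContours(m,cv2.RETR_EXTERNAL,cv2.CHAIN_APPROX_NONE)[0]:
        if cv2.contourArea(c)<amin: continue
        w=rays(f,c.reshape(-1,2),z)[:,:2]; (x,y),(a,b),g=cv2.minAreaRect((w*1000).astype(np.float32))
        if a<b: a,b,g=b,a,g+90
        out.append((np.round(c.reshape(-1,2).mean(0)).astype(int).tolist(),[round(x/1e3,4),round(y/1e3,4)],[round(a,1),round(b,1)],round((g+90)%180-90,1)))
    return out
def go(target,ang):
    "shift in tool axes (cm) and yaw (deg) so that TCP -> target, tool y at world angle ang (mod 180)"
    o=status.get_obs(); M=Ro.from_rotvec(o["orientation"]).as_matrix()
    d=M.T@(np.array(target)-o["tcp_pos"])*100
    a=np.degrees(np.arctan2(M[1,1],M[0,1])); y=-((ang-a+90)%180-90)
    print("t",round(o["clock"],2),"tcp",np.round(o["tcp_pos"],4),"toolY",round(a,1),"tilt",np.round(M[:,2],3),"j7",round(o["joints"][6],2),"-> d cm",np.round(d,2),"yaw",round(y,1))
E
python3 - <<'E'
from h import *
f=dict(np.load("pics/top0.npz"))
for c in("red","yellow","blue","white"): 
    print(c)
    for r in rects(f,c,.004,40): print("  tray",r)
roi=(170,190,215,265)
for c,z in(("red",.11),("yellow",.076),("blue",.076),("white",.04)):
    for r in rects(f,c,z,8,roi): print(c,r)
im=cv2.resize(f["color"][180:275,90:230],None,fx=5.5,fy=5.5,interpolation=cv2.INTER_CUBIC)
cv2.imwrite("pics/crop0.png",im[:,:,::-1]); go([0,0,0],0)
E
```

```text
red
  tray ([388, 323], [0.2526, -0.2749], [100.9, 25.9], -46.6)
  tray ([122, 236], [0.4742, 0.4131], [124.4, 58.3], -13.2)
  tray ([187, 221], [0.5134, 0.2433], [106.2, 36.7], 1.8)
yellow
  tray ([435, 243], [0.4545, -0.4037], [72.3, 71.1], 15.1)
  tray ([197, 208], [0.5478, 0.2169], [44.5, 12.4], 9.2)
  tray ([549, 189], [0.6009, -0.7046], [141.7, 60.3], -5.2)
blue
  tray ([552, 263], [0.4055, -0.6967], [125.9, 40.9], -5.2)
  tray ([190, 243], [0.4608, 0.2389], [52.1, 44.4], -88.3)
  tray ([353, 217], [0.5244, -0.1929], [74.0, 73.8], 2.8)
  tray ([547, 119], [0.7961, -0.7148], [150.0, 75.2], -5.2)
white
  tray ([278, 400], [0.067, 0.001], [235.9, 89.3], -89.7)
  tray ([146, 316], [0.2653, 0.3367], [159.3, 34.4], 72.4)
  tray ([290, 311], [0.2821, -0.0279], [55.7, 44.9], -71.7)
  tray ([418, 296], [0.3192, -0.3527], [96.9, 7.3], -47.7)
  tray ([284, 289], [0.3373, -0.0101], [35.4, 33.3], 0.1)
  tray ([202, 226], [0.5013, 0.2075], [134.9, 23.6], 1.5)
  tray ([4, 239], [0.463, 0.715], [319.2, 34.8], 5.5)
  tray ([276, 196], [0.5819, 0.0093], [162.2, 89.3], 17.2)
  tray ([362, 129], [0.7622, -0.2202], [59.4, 51.2], -1.3)
  tray ([22, 140], [0.7455, 0.7113], [124.2, 89.2], -0.2)
  tray ([280, 42], [1.0127, 0.0078], [1581.8, 262.3], 89.7)
red ([187, 221], [0.4987, 0.2226], [97.6, 33.7], 1.8)
yellow ([197, 208], [0.5359, 0.2043], [42.1, 11.7], 9.2)
blue ([190, 243], [0.4537, 0.2251], [49.3, 42.0], -88.3)
white ([202, 226], [0.4966, 0.2014], [131.2, 23.0], 1.5)
t 0.1 tcp [0.2324 0.6332 0.2554] toolY 69.8 tilt [-0.    -0.002 -1.   ] j7 -0.08 -> d cm [  0.   -67.41  25.65] yaw 69.8
```

View pics/crop0.png

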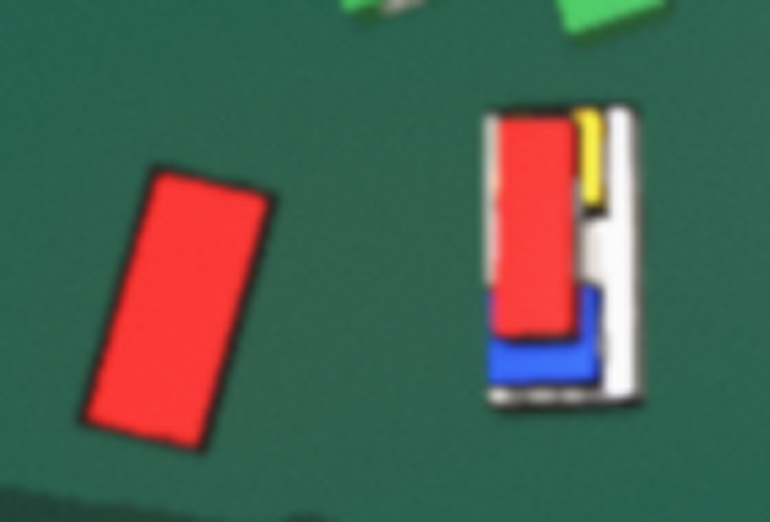

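The crop shows the red tray on the left, a flat plate with a black rim. On the right is the stack, with red bridging yellow (far) and blue (near) on top of white. That settles which is which.

```bash
python3 -c "
from h import *
go([.4987,.2226,.165],91.8)"
```

```text
t 0.1 tcp [0.2324 0.6332 0.2554] toolY 69.8 tilt [-0.    -0.002 -1.   ] j7 -0.08 -> d cm [-39.14 -29.36   9.09] yaw -22.0
```

send_rows(steps=[{"dx":-6,"dy":-4.5,"dz":1,"yaw":-5,"gripper":1},{"dx":-11,"dy":-8.3,"dz":2,"yaw":-10,"gripper":1},{"dx":-16,"dy":-12,"dz":3,"yaw":-15,"gripper":1},{"dx":-20,"dy":-15,"dz":4,"yaw":-20,"gripper":1},{"dx":-24,"dy":-18,"dz":5,"yaw":-22,"gripper":1}])

```text
clock: 0.72
tcp_pos: [0.3969, 0.3795, 0.2057]
orientation: [0.052, -3.141, 0.001]
contact_force: [0.6, 0.1, 0.4]
grip_width: 0.0856
gripper_force: 0.0
```

```bash
python3 -c "
from h import *
go([.4987,.2226,.165],91.8)"
```

```text
t 0.72 tcp [0.3969 0.3795 0.2057] toolY 91.9 tilt [-0.    -0.001 -1.   ] j7 0.73 -> d cm [ -9.66 -16.01   4.08] yaw 0.1
```

send_rows(steps=[{"dx":-3,"dy":-5,"dz":1},{"dx":-6,"dy":-10,"dz":2},{"dx":-8.5,"dy":-14,"dz":3},{"dx":-9.7,"dy":-16,"dz":3.5},{"dx":-9.7,"dy":-16,"dz":4}])

```text
validation failed for argument at $.st...
```

Run:
```python
from h import *
f=imaging.grab_frame("wrist"); cv2.imwrite("pics/w1.png",f["color"][:,:,::-1]); print(np.round(f["t"],3),np.round(f["R"],2).tolist())
for c,z in(("red",.11),("yellow",.076),("blue",.076)):
    for r in rects(f,c,z,200): print(c,r)
go([.4987,.2226,.113],91.8)
```

```text
[-0.366 -0.413  0.2  ] [[-0.03, 1.0, -0.0], [0.94, 0.03, 0.33], [0.33, 0.01, -0.94]]
red ([84, 311], [0.4742, 0.232], [76.8, 50.6], 1.2)
red ([303, 253], [0.4209, 0.4001], [80.0, 36.0], -13.2)
blue ([101, 258], [0.4519, 0.2356], [66.3, 49.4], -76.3)
t 0.78 tcp [0.4011 0.3715 0.2042] toolY 91.4 tilt [ 0.    -0.007 -1.   ] j7 0.74 -> d cm [ -9.38 -15.06   9.23] yaw -0.4
```

View pics/w1.png

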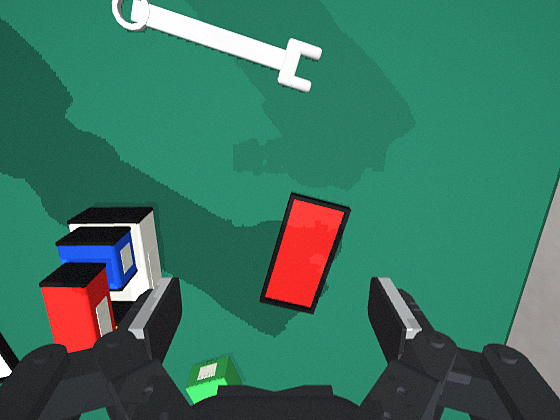

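The wrist view shows the stack at left around (95,260), the red tray at (305,253) and a green cube at (213,378). The move was refused, probably because it had no gripper field, so I'm resending it.

send_rows(steps=[{"dx":-3,"dy":-5,"dz":1,"yaw":0,"gripper":1},{"dx":-6,"dy":-10,"dz":2,"yaw":0,"gripper":1},{"dx":-8.5,"dy":-14,"dz":3,"yaw":0,"gripper":1},{"dx":-9.4,"dy":-15.1,"dz":4,"yaw":0,"gripper":1},{"dx":-9.4,"dy":-15.1,"dz":4,"yaw":0,"gripper":1}])

```text
clock: 1.4
tcp_pos: [0.4943, 0.2336, 0.1654]
orientation: [0.048, -3.14, 0.001]
contact_force: [0.1, -0.1, -0.3]
grip_width: 0.0854
gripper_force: 0.0
```

Run:
```python
from h import *
f=imaging.grab_frame("wrist"); cv2.imwrite("pics/w2.png",f["color"][:,:,::-1]); np.savez("pics/w2.npz",**f)
for c,z in(("red",.11),("yellow",.076),("blue",.076)):
    for r in rects(f,c,z,200): print(c,r)
go([.4987,.2226,.113],91.8)
```

```text
red ([257, 248], [0.4986, 0.2237], [94.0, 33.4], 1.0)
red ([485, 175], [0.4496, 0.3448], [75.3, 31.2], -13.2)
yellow ([290, 279], [0.5341, 0.2456], [40.9, 5.9], 0.9)
blue ([269, 159], [0.4542, 0.2247], [47.4, 41.3], -88.3)
t 1.45 tcp [0.4939 0.2351 0.1659] toolY 91.9 tilt [-0.001  0.    -1.   ] j7 1.08 -> d cm [-0.44 -1.27  5.29] yaw 0.1
```

View pics/w2.png

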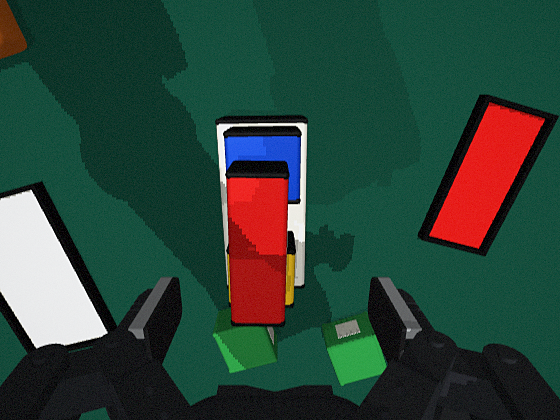

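The wrist view shows red centred under the jaws at (257,248), with blue behind it at (263,165). This agrees with the top camera to 1 mm, so I'm descending.

send_rows(steps=[{"dx":-0.45,"dy":-1.15,"dz":0,"yaw":0.5,"gripper":1},{"dx":-0.45,"dy":-1.15,"dz":2,"yaw":0.5,"gripper":1},{"dx":-0.45,"dy":-1.15,"dz":4,"yaw":0.5,"gripper":1},{"dx":-0.45,"dy":-1.15,"dz":5.3,"yaw":0.5,"gripper":1},{"dx":-0.45,"dy":-1.15,"dz":5.3,"yaw":0.5,"gripper":1}])

```text
clock: 2.08
tcp_pos: [0.4989, 0.2229, 0.1127]
orientation: [0.038, -3.14, 0.001]
contact_force: [0.9, -0.5, -0.0]
grip_width: 0.0854
gripper_force: 0.0
```

send_rows(steps=[{"dx":0,"dy":0,"dz":0,"yaw":0,"gripper":0.6},{"dx":0,"dy":0,"dz":0,"yaw":0,"gripper":0.45},{"dx":0,"dy":0,"dz":0,"yaw":0,"gripper":0.2},{"dx":0,"dy":0,"dz":0,"yaw":0,"gripper":0.2},{"dx":0,"dy":0,"dz":0,"yaw":0,"gripper":0.2}], force=40)

```text
clock: 2.7
tcp_pos: [0.5, 0.2231, 0.114]
orientation: [-0.037, 3.14, 0.001]
contact_force: [-0.6, 0.3, 5.3]
grip_width: 0.0329
gripper_force: 40.9
```

Run:
```python
from h import *
f=imaging.grab_frame("wrist"); cv2.imwrite("pics/w3.png",f["color"][:,:,::-1])
go([.4987,.2235,.113],91.8)
o=status.get_obs(); print(o["grip_width"],o["gripper_force"],o["contact_force"])
```

```text
t 2.75 tcp [0.5    0.2231 0.114 ] toolY 91.3 tilt [ 0.001  0.001 -1.   ] j7 1.11 -> d cm [0.13 0.04 0.1 ] yaw -0.5
0.03310778414197225 40.891401171684265 [-0.37769215  0.64979661  5.35198768]
```

View pics/w3.png

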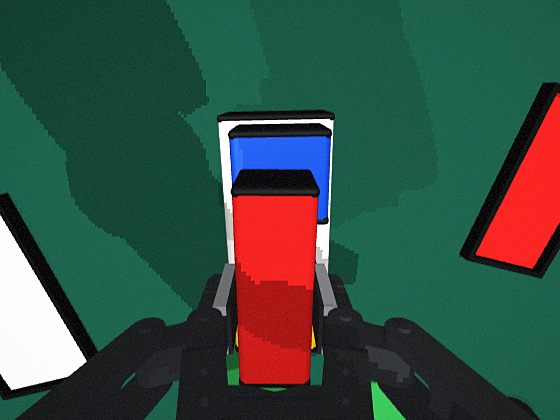

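Red is gripped between the pads. Lifting it.

send_rows(steps=[{"dx":0,"dy":0,"dz":-1,"yaw":0,"gripper":0.2},{"dx":0,"dy":0,"dz":-2.5,"yaw":0,"gripper":0.2},{"dx":0,"dy":0,"dz":-4,"yaw":0,"gripper":0.2},{"dx":0,"dy":0,"dz":-5,"yaw":0,"gripper":0.2},{"dx":0,"dy":0,"dz":-5,"yaw":0,"gripper":0.2}])

```text
clock: 3.38
tcp_pos: [0.5001, 0.223, 0.1644]
orientation: [-0.037, 3.14, 0.002]
contact_force: [1.3, 0.2, -3.0]
grip_width: 0.0331
gripper_force: 40.5
```

Run:
```python
from h import *
f=imaging.grab_frame("wrist"); cv2.imwrite("pics/w4.png",f["color"][:,:,::-1])
for r in rects(f,"red",.004,200): print(r)
o=status.get_obs(); print(o["grip_width"],o["gripper_force"],o["contact_force"])
go([.4755,.4131,.165],76.8)
```

```text
([274, 285], [0.6051, 0.2255], [213.7, 75.7], 1.2)
([500, 167], [0.4735, 0.4141], [121.0, 50.1], -13.2)
0.033455603300881265 40.479742884635925 [-0.41959072 -0.05790408 -3.2066154 ]
t 3.42 tcp [0.4996 0.2228 0.1637] toolY 91.3 tilt [ 0.001  0.    -1.   ] j7 1.1 -> d cm [ 1.97 19.08 -0.12] yaw 14.5
```

send_rows(steps=[{"dx":0.4,"dy":4,"dz":0,"yaw":3,"gripper":0.2},{"dx":0.9,"dy":9,"dz":0,"yaw":7,"gripper":0.2},{"dx":1.4,"dy":14,"dz":0,"yaw":11,"gripper":0.2},{"dx":1.8,"dy":17.5,"dz":0,"yaw":14,"gripper":0.2},{"dx":2,"dy":19.1,"dz":0,"yaw":14.5,"gripper":0.2}])

```text
clock: 4.05
tcp_pos: [0.4736, 0.4155, 0.1624]
orientation: [-0.355, -3.12, 0.001]
contact_force: [0.4, -0.3, -3.2]
grip_width: 0.0332
gripper_force: 40.6
```

send_rows(steps=[{"dx":0,"dy":0,"dz":1,"yaw":0,"gripper":0.2},{"dx":0,"dy":0,"dz":3,"yaw":0,"gripper":0.2},{"dx":0,"dy":0,"dz":5,"yaw":0,"gripper":0.2},{"dx":0,"dy":0,"dz":6.5,"yaw":0,"gripper":0.2},{"dx":0,"dy":0,"dz":7.5,"yaw":0,"gripper":0.2}])

```text
clock: 4.68
tcp_pos: [0.4749, 0.4125, 0.0868]
orientation: [-0.361, -3.12, 0.002]
contact_force: [-0.7, 0.4, -2.8]
grip_width: 0.0334
gripper_force: 40.6
```

Run:
```python
from h import *
f=imaging.grab_frame("wrist"); cv2.imwrite("pics/w5.png",f["color"][:,:,::-1])
o=status.get_obs(); print(o["grip_width"],o["gripper_force"],o["contact_force"])
go([.4750,.4137,.042],76.8)
```

```text
0.033258404622453976 40.57828903198242 [-0.42282846 -0.29523501 -5.0638906 ]
t 4.72 tcp [0.4745 0.4123 0.086 ] toolY 76.8 tilt [-0.002 -0.002 -1.   ] j7 0.59 -> d cm [-0.03  0.16  4.4 ] yaw 0.0
```

View pics/w5.png

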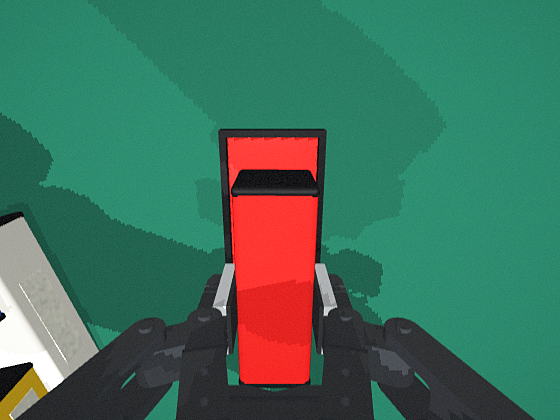

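Red hangs centred and square over the red tray, with tray corners at about (222,132) and (325,132). Lowering gently.

send_rows(steps=[{"dx":0,"dy":0.15,"dz":1.5,"yaw":0,"gripper":0.2},{"dx":0,"dy":0.15,"dz":2.8,"yaw":0,"gripper":0.2},{"dx":0,"dy":0.15,"dz":3.6,"yaw":0,"gripper":0.2},{"dx":0,"dy":0.15,"dz":4,"yaw":0,"gripper":0.2},{"dx":0,"dy":0.15,"dz":4.2,"yaw":0,"gripper":0.2}])

```text
clock: 5.35
tcp_pos: [0.4755, 0.4148, 0.0462]
orientation: [0.36, 3.121, 0.0]
contact_force: [0.1, -0.0, -2.8]
grip_width: 0.033
gripper_force: 40.7
```

send_rows(steps=[{"dx":0,"dy":0,"dz":0.1,"yaw":0,"gripper":0.2},{"dx":0,"dy":0,"dz":0.1,"yaw":0,"gripper":0.2}])

```text
clock: 5.6
tcp_pos: [0.4755, 0.4148, 0.0456]
orientation: [0.36, 3.121, 0.001]
contact_force: [-1.3, -0.6, -3.1]
grip_width: 0.0331
gripper_force: 40.7
```

send_rows(steps=[{"dx":0,"dy":0,"dz":0.15,"yaw":0,"gripper":0.2},{"dx":0,"dy":0,"dz":0.3,"yaw":0,"gripper":0.2},{"dx":0,"dy":0,"dz":0.4,"yaw":0,"gripper":0.2},{"dx":0,"dy":0,"dz":0.4,"yaw":0,"gripper":0.2}])

```text
clock: 6.1
tcp_pos: [0.4754, 0.4147, 0.0421]
orientation: [-0.36, -3.121, -0.0]
contact_force: [-1.7, -1.8, 5.0]
grip_width: 0.0331
gripper_force: 41.6
```

Contact force is now +5 N, so red is on the floor. Releasing slowly and retreating.

send_rows(steps=[{"dx":0,"dy":0,"dz":0,"yaw":0,"gripper":0.45},{"dx":0,"dy":0,"dz":0,"yaw":0,"gripper":0.6},{"dx":0,"dy":0,"dz":0,"yaw":0,"gripper":0.7},{"dx":0,"dy":0,"dz":-1,"yaw":0,"gripper":0.8},{"dx":0,"dy":0,"dz":-3,"yaw":0,"gripper":1}])

```text
clock: 6.72
tcp_pos: [0.4751, 0.4144, 0.0718]
orientation: [-0.36, -3.12, 0.002]
contact_force: [0.2, -0.4, 1.0]
grip_width: 0.0841
gripper_force: 0.0
```

send_rows(steps=[{"dx":0,"dy":0,"dz":-4,"yaw":0,"gripper":1},{"dx":0,"dy":0,"dz":-8,"yaw":0,"gripper":1},{"dx":0,"dy":0,"dz":-10,"yaw":0,"gripper":1}])

```text
clock: 7.1
tcp_pos: [0.4765, 0.4156, 0.1757]
orientation: [0.36, 3.118, 0.007]
contact_force: [0.5, -0.0, 0.5]
grip_width: 0.0854
gripper_force: 0.0
```

Run:
```python
from h import *
f=imaging.grab_frame("wrist"); cv2.imwrite("pics/w6.png",f["color"][:,:,::-1])
print([r for r in rects(f,"red",.038,200)])
f=imaging.grab_frame("top"); cv2.imwrite("pics/t6.png",f["color"][:,:,::-1]); np.savez("pics/t6.npz",**f)
print("red",rects(f,"red",.038,100,(80,180,215,300)))
for c,z in(("yellow",.076),("blue",.076),("white",.04)):
    print(c,rects(f,c,z,30,(165,190,225,270)))
go([.5,.22,.16],91.5)
```

```text
[([268, 186], [0.4656, 0.4135], [109.1, 48.2], -13.2)]
red [([121, 235], [0.4704, 0.4036], [120.2, 59.6], -13.2)]
yellow [([190, 208], [0.5349, 0.2228], [45.5, 45.0], 2.0)]
blue [([188, 241], [0.454, 0.2252], [49.5, 42.4], -88.3)]
white [([194, 223], [0.4958, 0.2242], [131.2, 69.2], 2.1)]
t 7.2 tcp [0.477  0.416  0.1757] toolY 76.8 tilt [ 0.005  0.005 -1.   ] j7 0.58 -> d cm [ -6.7  -18.57   1.48] yaw -14.7
```

View pics/w6.png

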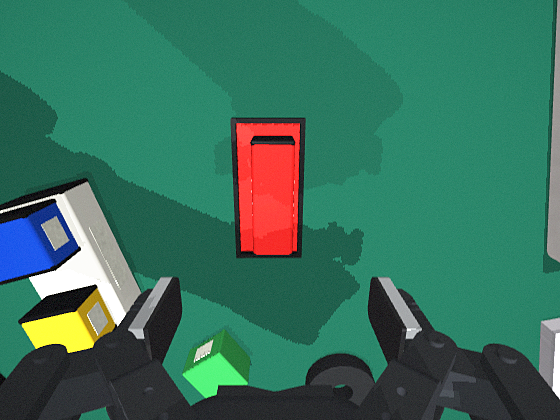

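Red lies flat inside its tray: the tray spans (232–304,118–258) and the pack is inside the rims, about 5 mm off centre. Yellow comes next.

send_rows(steps=[{"dx":-2,"dy":-4,"dz":0,"yaw":-4,"gripper":1},{"dx":-4.5,"dy":-9,"dz":0.4,"yaw":-8,"gripper":1},{"dx":-7.5,"dy":-14,"dz":0.8,"yaw":-12,"gripper":1},{"dx":-9.3,"dy":-16.5,"dz":1,"yaw":-15,"gripper":1},{"dx":-10,"dy":-17.3,"dz":1,"yaw":-15,"gripper":1}])

```text
clock: 7.82
tcp_pos: [0.5338, 0.2208, 0.1609]
orientation: [0.044, -3.141, 0.002]
contact_force: [-0.4, 0.4, -1.0]
grip_width: 0.0853
gripper_force: 0.0
```

Run:
```python
from h import *
f=imaging.grab_frame("wrist"); cv2.imwrite("pics/w7.png",f["color"][:,:,::-1]); np.savez("pics/w7.npz",**f)
for c,z in(("yellow",.076),("blue",.076),("white",.04)):
    print(c,rects(f,c,z,200))
go([.535,.2245,.165],92)
```

```text
yellow [([281, 230], [0.5345, 0.2249], [47.4, 41.0], -88.4)]
blue [([285, 103], [0.454, 0.2246], [47.5, 41.2], -88.4)]
white [([45, 240], [0.5646, 0.0329], [139.7, 70.6], 17.1), ([281, 155], [0.4949, 0.2247], [133.4, 64.9], 2.4)]
t 7.88 tcp [0.5342 0.2212 0.1611] toolY 91.6 tilt [-0.    -0.001 -1.   ] j7 1.14 -> d cm [-0.09  0.33 -0.39] yaw -0.4
```

View pics/w7.png

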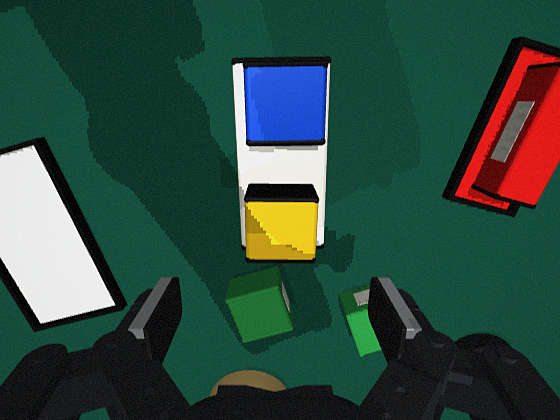

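The jaws stand over yellow at (281,230). Blue is at (285,103), and the green cubes at (260,302) and (365,330) stay clear of the fingers. Descending.

send_rows(steps=[{"dx":0,"dy":0.35,"dz":2,"yaw":-0.4,"gripper":1},{"dx":0,"dy":0.35,"dz":4.5,"yaw":-0.4,"gripper":1},{"dx":0,"dy":0.35,"dz":6.5,"yaw":-0.4,"gripper":1},{"dx":0,"dy":0.35,"dz":8,"yaw":-0.4,"gripper":1},{"dx":0,"dy":0.35,"dz":8.4,"yaw":-0.4,"gripper":1}])

```text
clock: 8.5
tcp_pos: [0.5325, 0.228, 0.0764]
orientation: [0.063, -3.139, 0.0]
contact_force: [-0.1, -0.7, -0.3]
grip_width: 0.0855
gripper_force: 0.0
```

send_rows(steps=[{"dx":0,"dy":0,"dz":0,"yaw":0,"gripper":0.8},{"dx":0,"dy":0,"dz":0,"yaw":0,"gripper":0.6},{"dx":0,"dy":0,"dz":0,"yaw":0,"gripper":0.35},{"dx":0,"dy":0,"dz":0,"yaw":0,"gripper":0.35},{"dx":0,"dy":0,"dz":0,"yaw":0,"gripper":0.35}], force=30)

```text
clock: 9.12
tcp_pos: [0.534, 0.2271, 0.0782]
orientation: [-0.061, 3.14, 0.001]
contact_force: [0.0, -0.3, 6.1]
grip_width: 0.0475
gripper_force: 32.6
```

send_rows(steps=[{"dx":0,"dy":0,"dz":-0.7,"yaw":0,"gripper":0.35},{"dx":0,"dy":0,"dz":-2,"yaw":0,"gripper":0.35},{"dx":0,"dy":0,"dz":-4,"yaw":0,"gripper":0.35},{"dx":0,"dy":0,"dz":-6,"yaw":0,"gripper":0.35},{"dx":0,"dy":0,"dz":-7,"yaw":0,"gripper":0.35}])

```text
clock: 9.75
tcp_pos: [0.5337, 0.2272, 0.1489]
orientation: [-0.061, 3.139, 0.001]
contact_force: [0.2, -0.5, -2.2]
grip_width: 0.0474
gripper_force: 31.7
```

Run:
```python
from h import *
f=imaging.grab_frame("wrist"); cv2.imwrite("pics/w8.png",f["color"][:,:,::-1])
o=status.get_obs(); print(o["grip_width"],o["gripper_force"],o["contact_force"])
go([.4545,-.4037,.165],105.1)
```

```text
0.04757380109268748 31.74437642097473 [ 1.32359415 -0.09436383 -1.27133376]
t 9.8 tcp [0.5341 0.2274 0.1496] toolY 92.2 tilt [ 0.002  0.001 -1.   ] j7 1.14 -> d cm [ 10.41 -62.75  -1.65] yaw -12.9
```

View pics/w8.png

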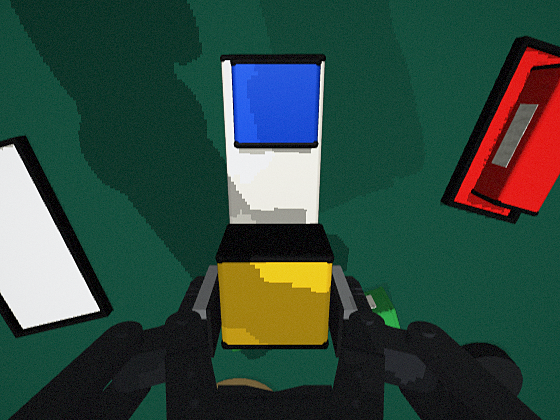

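Yellow is held squarely at (275,305). Carrying it to the yellow tray.

send_rows(steps=[{"dx":0.5,"dy":-3,"dz":-0.5,"yaw":0,"gripper":0.35},{"dx":1.3,"dy":-8,"dz":-1,"yaw":-2,"gripper":0.35},{"dx":2.2,"dy":-13,"dz":-1.6,"yaw":-4,"gripper":0.35},{"dx":3,"dy":-18,"dz":-1.6,"yaw":-6,"gripper":0.35},{"dx":3.8,"dy":-23,"dz":-1.6,"yaw":-8,"gripper":0.35}])

```text
clock: 10.42
tcp_pos: [0.5037, -0.0059, 0.1631]
orientation: [0.283, -3.129, -0.0]
contact_force: [0.4, 1.2, -2.6]
grip_width: 0.0475
gripper_force: 31.8
```

Run:
```python
from h import *
go([.4545,-.4037,.165],105.1)
```

```text
t 10.43 tcp [ 0.5037 -0.0059  0.1631] toolY 100.3 tilt [-0. -0. -1.] j7 1.68 -> d cm [ 11.97 -38.26  -0.19] yaw -4.8
```

send_rows(steps=[{"dx":1.5,"dy":-5,"dz":0,"yaw":-1,"gripper":0.35},{"dx":3,"dy":-10,"dz":0,"yaw":-2,"gripper":0.35},{"dx":4.6,"dy":-15,"dz":0,"yaw":-3,"gripper":0.35},{"dx":6.2,"dy":-20,"dz":0,"yaw":-4,"gripper":0.35},{"dx":7.8,"dy":-25,"dz":0,"yaw":-4.8,"gripper":0.35}])

```text
clock: 11.05
tcp_pos: [0.4714, -0.2656, 0.163]
orientation: [0.412, -3.114, -0.001]
contact_force: [1.4, -0.1, -2.6]
grip_width: 0.0476
gripper_force: 31.8
```

Run:
```python
from h import *
go([.4545,-.4037,.165],105.1)
f=imaging.grab_frame("wrist")
print(rects(f,"yellow",.004,300))
```

```text
t 11.05 tcp [ 0.4714 -0.2656  0.163 ] toolY 105.1 tilt [-0.  0. -1.] j7 2.32 -> d cm [  5.22 -12.89  -0.21] yaw -0.0
[([274, 301], [0.5778, -0.2372], [107.8, 94.7], -74.9), ([116, 133], [0.4538, -0.4052], [68.8, 66.2], 14.5)]
```

send_rows(steps=[{"dx":1.7,"dy":-4.5,"dz":0,"yaw":0,"gripper":0.35},{"dx":3.5,"dy":-8.5,"dz":0,"yaw":0,"gripper":0.35},{"dx":4.6,"dy":-11.5,"dz":0,"yaw":0,"gripper":0.35},{"dx":5.2,"dy":-12.9,"dz":0,"yaw":0,"gripper":0.35},{"dx":5.2,"dy":-12.9,"dz":2,"yaw":0,"gripper":0.35}])

```text
clock: 11.72
tcp_pos: [0.4558, -0.4037, 0.1441]
orientation: [-0.408, 3.113, -0.003]
contact_force: [0.9, 0.1, -2.6]
grip_width: 0.0475
gripper_force: 32.1
```

send_rows(steps=[{"dx":0,"dy":0,"dz":1.5,"yaw":0,"gripper":0.35},{"dx":0,"dy":0,"dz":3,"yaw":0,"gripper":0.35},{"dx":0,"dy":0,"dz":4.5,"yaw":0,"gripper":0.35},{"dx":0,"dy":0,"dz":5.5,"yaw":0,"gripper":0.35},{"dx":0,"dy":0,"dz":6,"yaw":0,"gripper":0.35}])

```text
clock: 12.35
tcp_pos: [0.4551, -0.4021, 0.0826]
orientation: [0.411, -3.114, -0.001]
contact_force: [0.5, -0.8, -2.9]
grip_width: 0.0477
gripper_force: 32.1
```

Run:
```python
from h import *
f=imaging.grab_frame("wrist"); cv2.imwrite("pics/w9.png",f["color"][:,:,::-1])
o=status.get_obs(); print(o["grip_width"],o["gripper_force"],o["contact_force"])
go([.4540,-.4045,.042],104.9)
```

```text
0.047470397594786724 32.08055019378662 [-0.00516058 -0.22623584 -2.65159797]
t 12.4 tcp [ 0.4551 -0.402   0.0823] toolY 105.1 tilt [-0.001  0.001 -1.   ] j7 2.59 -> d cm [ 0.16 -0.21  4.03] yaw 0.2
```

View pics/w9.png

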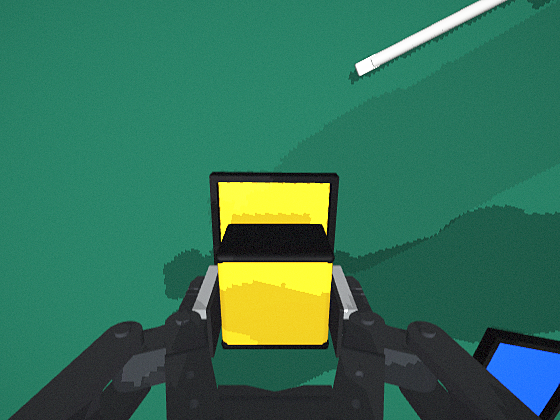

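Yellow is square and centred over its tray, whose rim spans columns 212–338. Lowering.

send_rows(steps=[{"dx":0.15,"dy":-0.2,"dz":1.5,"yaw":0,"gripper":0.35},{"dx":0.15,"dy":-0.2,"dz":2.7,"yaw":0,"gripper":0.35},{"dx":0.15,"dy":-0.2,"dz":3.4,"yaw":0,"gripper":0.35},{"dx":0.15,"dy":-0.2,"dz":3.8,"yaw":0,"gripper":0.35},{"dx":0.15,"dy":-0.2,"dz":3.9,"yaw":0,"gripper":0.35}])

```text
clock: 13.02
tcp_pos: [0.4544, -0.4046, 0.0441]
orientation: [0.411, -3.114, -0.0]
contact_force: [0.6, -0.3, -2.2]
grip_width: 0.0473
gripper_force: 32.1
```

send_rows(steps=[{"dx":0,"dy":0,"dz":0.1,"yaw":0,"gripper":0.35},{"dx":0,"dy":0,"dz":0.2,"yaw":0,"gripper":0.35},{"dx":0,"dy":0,"dz":0.2,"yaw":0,"gripper":0.35}])

```text
clock: 13.4
tcp_pos: [0.4544, -0.4046, 0.0424]
orientation: [-0.411, 3.114, -0.0]
contact_force: [-0.6, 0.2, -3.2]
grip_width: 0.0472
gripper_force: 32.1
```

send_rows(steps=[{"dx":0,"dy":0,"dz":0.1,"yaw":0,"gripper":0.35},{"dx":0,"dy":0,"dz":0.2,"yaw":0,"gripper":0.35},{"dx":0,"dy":0,"dz":0.2,"yaw":0,"gripper":0.35}])

```text
clock: 13.78
tcp_pos: [0.4544, -0.4047, 0.0422]
orientation: [-0.411, 3.114, 0.0]
contact_force: [-4.3, 4.2, 14.3]
grip_width: 0.0473
gripper_force: 34.2
```

send_rows(steps=[{"dx":0,"dy":0,"dz":-0.15,"yaw":0,"gripper":0.6},{"dx":0,"dy":0,"dz":-0.15,"yaw":0,"gripper":0.75},{"dx":0,"dy":0,"dz":-0.15,"yaw":0,"gripper":0.9},{"dx":0,"dy":0,"dz":-1,"yaw":0,"gripper":1},{"dx":0,"dy":0,"dz":-3,"yaw":0,"gripper":1}])

```text
clock: 14.4
tcp_pos: [0.4538, -0.4043, 0.0705]
orientation: [0.411, -3.113, -0.002]
contact_force: [-0.4, -0.1, -0.6]
grip_width: 0.0854
gripper_force: 0.0
```

send_rows(steps=[{"dx":0,"dy":0,"dz":-4,"yaw":0,"gripper":1},{"dx":0,"dy":0,"dz":-8,"yaw":0,"gripper":1},{"dx":0,"dy":0,"dz":-10,"yaw":0,"gripper":1}])

```text
clock: 14.78
tcp_pos: [0.4552, -0.4056, 0.1744]
orientation: [-0.41, 3.111, -0.005]
contact_force: [0.6, -0.3, -0.2]
grip_width: 0.0854
gripper_force: 0.0
```

Run:
```python
from h import *
f=imaging.grab_frame("wrist"); cv2.imwrite("pics/w10.png",f["color"][:,:,::-1])
print(rects(f,"yellow",.04,300))
f=imaging.grab_frame("top"); print(rects(f,"yellow",.04,100,(390,200,480,290)))
for c,z in(("blue",.076),("white",.04)): print(c,rects(f,c,z,30,(165,190,225,270)))
go([.454,.2248,.165],91.6)
```

```text
[([278, 191], [0.4447, -0.4062], [60.4, 60.3], 15.0)]
[([435, 243], [0.4516, -0.3938], [70.9, 70.7], -74.9)]
blue [([188, 241], [0.4543, 0.2252], [50.5, 42.0], -89.9)]
white [([194, 223], [0.4967, 0.2243], [133.2, 69.2], 2.1)]
t 14.88 tcp [ 0.4558 -0.406   0.1743] toolY 105.0 tilt [ 0.005 -0.004 -1.   ] j7 2.57 -> d cm [-16.18  60.97   0.7 ] yaw 13.4
```

View pics/w10.png

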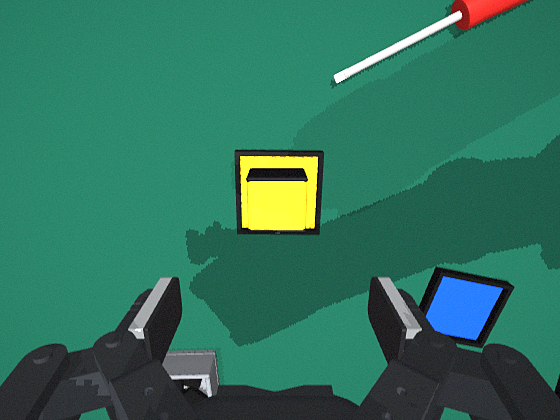

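Yellow sits flat and centred in its tray (236–323,150–235). Next is blue.

send_rows(steps=[{"dx":-1.5,"dy":5.5,"dz":0,"yaw":1,"gripper":1},{"dx":-3,"dy":11.5,"dz":0,"yaw":3,"gripper":1},{"dx":-4.6,"dy":17.5,"dz":0,"yaw":5,"gripper":1},{"dx":-6.2,"dy":23.5,"dz":0,"yaw":6,"gripper":1},{"dx":-7.8,"dy":29.5,"dz":0,"yaw":7,"gripper":1}])

```text
clock: 15.5
tcp_pos: [0.4525, -0.0975, 0.1702]
orientation: [0.219, -3.134, -0.0]
contact_force: [0.6, 1.1, 0.3]
grip_width: 0.0852
gripper_force: 0.0
```

Run:
```python
from h import *
go([.454,.2248,.165],91.6)
f=imaging.grab_frame("wrist"); print(rects(f,"blue",.004,300))
```

```text
t 15.5 tcp [ 0.4525 -0.0975  0.1702] toolY 98.0 tilt [-0.  0. -1.] j7 1.84 -> d cm [-4.63 31.9   0.52] yaw 6.4
[([164, 253], [0.5253, -0.1944], [67.2, 66.6], -87.3)]
```

send_rows(steps=[{"dx":-0.9,"dy":6,"dz":0,"yaw":1.5,"gripper":1},{"dx":-1.8,"dy":12,"dz":0,"yaw":3,"gripper":1},{"dx":-2.7,"dy":18,"dz":0,"yaw":4.5,"gripper":1},{"dx":-3.6,"dy":24,"dz":0,"yaw":6,"gripper":1},{"dx":-4.3,"dy":28.5,"dz":0.3,"yaw":6.4,"gripper":1}])

```text
clock: 16.18
tcp_pos: [0.4554, 0.1913, 0.1673]
orientation: [-0.048, 3.141, 0.001]
contact_force: [0.8, -0.8, -0.2]
grip_width: 0.0857
gripper_force: 0.0
```

Run:
```python
from h import *
go([.454,.2248,.165],91.6)
f=imaging.grab_frame("wrist"); print(rects(f,"blue",.076,300))
```

```text
t 16.18 tcp [0.4554 0.1913 0.1673] toolY 91.7 tilt [ 0.     0.001 -1.   ] j7 1.08 -> d cm [0.04 3.35 0.23] yaw 0.1
[([321, 223], [0.4524, 0.2238], [48.3, 45.5], -87.6)]
```

send_rows(steps=[{"dx":0.1,"dy":2.5,"dz":0.3,"yaw":0,"gripper":1},{"dx":0.1,"dy":3.1,"dz":0.3,"yaw":0,"gripper":1},{"dx":0.1,"dy":3.1,"dz":2,"yaw":0,"gripper":1},{"dx":0.1,"dy":3.1,"dz":3.5,"yaw":0,"gripper":1},{"dx":0.1,"dy":3.1,"dz":4,"yaw":0,"gripper":1}])

```text
clock: 16.85
tcp_pos: [0.4535, 0.2184, 0.1262]
orientation: [0.043, -3.14, 0.002]
contact_force: [0.3, -0.7, -0.5]
grip_width: 0.0852
gripper_force: 0.0
```

Run:
```python
from h import *
go([.4538,.2247,.077],91.7)
f=imaging.grab_frame("wrist"); print(rects(f,"blue",.076,300))
```

```text
t 16.85 tcp [0.4535 0.2184 0.1262] toolY 91.6 tilt [-0.002 -0.001 -1.   ] j7 1.03 -> d cm [-0.06  0.64  4.92] yaw -0.1
[([286, 254], [0.4545, 0.2246], [47.3, 41.7], -87.3)]
```

send_rows(steps=[{"dx":0,"dy":0.6,"dz":0,"yaw":0,"gripper":1},{"dx":0,"dy":0.6,"dz":2,"yaw":0,"gripper":1},{"dx":0,"dy":0.6,"dz":3.5,"yaw":0,"gripper":1},{"dx":0,"dy":0.6,"dz":4.9,"yaw":0,"gripper":1},{"dx":0,"dy":0.6,"dz":4.9,"yaw":0,"gripper":1}])

```text
clock: 17.52
tcp_pos: [0.4531, 0.2253, 0.0773]
orientation: [0.045, -3.139, 0.002]
contact_force: [-0.7, 0.1, 0.2]
grip_width: 0.0853
gripper_force: 0.0
```

send_rows(steps=[{"dx":0,"dy":0,"dz":0,"yaw":0,"gripper":0.8},{"dx":0,"dy":0,"dz":0,"yaw":0,"gripper":0.6},{"dx":0,"dy":0,"dz":0,"yaw":0,"gripper":0.35},{"dx":0,"dy":0,"dz":0,"yaw":0,"gripper":0.35},{"dx":0,"dy":0,"dz":0,"yaw":0,"gripper":0.35}])

```text
clock: 18.15
tcp_pos: [0.4542, 0.2259, 0.0789]
orientation: [-0.045, 3.14, 0.001]
contact_force: [-0.6, 0.0, 6.4]
grip_width: 0.0474
gripper_force: 32.2
```

send_rows(steps=[{"dx":0,"dy":0,"dz":-0.7,"yaw":0,"gripper":0.35},{"dx":0,"dy":0,"dz":-2,"yaw":0,"gripper":0.35},{"dx":0,"dy":0,"dz":-4,"yaw":0,"gripper":0.35},{"dx":0,"dy":0,"dz":-6.5,"yaw":0,"gripper":0.35},{"dx":0,"dy":0,"dz":-8,"yaw":0,"gripper":0.35}])

```text
clock: 18.77
tcp_pos: [0.4541, 0.2259, 0.16]
orientation: [-0.045, 3.14, 0.001]
contact_force: [-0.3, -0.6, -1.8]
grip_width: 0.0473
gripper_force: 31.5
```

Run:
```python
from h import *
o=status.get_obs(); print(o["grip_width"],o["gripper_force"],o["contact_force"])
f=imaging.grab_frame("wrist"); cv2.imwrite("pics/w11.png",f["color"][:,:,::-1]); print(rects(f,"blue",.165,300))
go([.525,-.194,.165],92.7)
```

```text
0.04732220336396847 31.46184504032135 [-0.31831321 -0.59208953 -1.84809068]
[([274, 301], [0.449, 0.2257], [43.9, 38.7], -88.4)]
t 18.82 tcp [0.4549 0.2263 0.1613] toolY 91.6 tilt [ 0.003  0.002 -1.   ] j7 1.02 -> d cm [ -5.81 -42.21  -0.44] yaw -1.1
```

Blue is held the same way yellow was, with its centroid at (274,301). Carrying it over.

send_rows(steps=[{"dx":-0.5,"dy":-3,"dz":-0.5,"yaw":0,"gripper":0.35},{"dx":-1.1,"dy":-8,"dz":-0.5,"yaw":-0.3,"gripper":0.35},{"dx":-1.9,"dy":-13.5,"dz":-0.5,"yaw":-0.5,"gripper":0.35},{"dx":-2.6,"dy":-19,"dz":-0.5,"yaw":-0.7,"gripper":0.35},{"dx":-3.3,"dy":-24,"dz":-0.5,"yaw":-1.1,"gripper":0.35}])

```text
clock: 19.45
tcp_pos: [0.4934, -0.0153, 0.1631]
orientation: [0.075, -3.14, 0.0]
contact_force: [0.9, 0.1, -2.5]
grip_width: 0.0476
gripper_force: 31.5
```

send_rows(steps=[{"dx":-0.7,"dy":-5,"dz":0,"yaw":0,"gripper":0.35},{"dx":-1.4,"dy":-10,"dz":0,"yaw":0,"gripper":0.35},{"dx":-2,"dy":-14,"dz":0,"yaw":0,"gripper":0.35},{"dx":-2.4,"dy":-17,"dz":0,"yaw":0,"gripper":0.35},{"dx":-2.5,"dy":-18,"dz":0,"yaw":0,"gripper":0.35}])

```text
clock: 20.08
tcp_pos: [0.5268, -0.1939, 0.1629]
orientation: [0.07, -3.14, 0.001]
contact_force: [-0.2, 0.3, -2.0]
grip_width: 0.0476
gripper_force: 31.6
```

Run:
```python
from h import *
f=imaging.grab_frame("wrist"); cv2.imwrite("pics/w12.png",f["color"][:,:,::-1]); print(rects(f,"blue",.004,300))
go([.525,-.194,.043],92.7)
```

```text
[([274, 301], [0.6355, -0.1893], [107.1, 94.4], -87.4), ([276, 189], [0.5205, -0.1934], [68.3, 59.5], -87.4)]
t 20.12 tcp [ 0.5269 -0.194   0.1629] toolY 92.6 tilt [-0.001 -0.001 -1.   ] j7 1.94 -> d cm [ 0.18  0.02 11.99] yaw -0.1
```

send_rows(steps=[{"dx":0.2,"dy":0.05,"dz":2.5,"yaw":0,"gripper":0.35},{"dx":0.2,"dy":0.05,"dz":5,"yaw":0,"gripper":0.35},{"dx":0.2,"dy":0.05,"dz":7.5,"yaw":0,"gripper":0.35},{"dx":0.2,"dy":0.05,"dz":9,"yaw":0,"gripper":0.35},{"dx":0.2,"dy":0.05,"dz":10,"yaw":0,"gripper":0.35}])

```text
clock: 20.75
tcp_pos: [0.5251, -0.1905, 0.0626]
orientation: [0.077, -3.14, -0.001]
contact_force: [0.4, 0.7, -2.0]
grip_width: 0.0474
gripper_force: 31.6
```

send_rows(steps=[{"dx":0,"dy":0,"dz":0.8,"yaw":0,"gripper":0.35},{"dx":0,"dy":0,"dz":1.3,"yaw":0,"gripper":0.35},{"dx":0,"dy":0,"dz":1.7,"yaw":0,"gripper":0.35},{"dx":0,"dy":0,"dz":1.9,"yaw":0,"gripper":0.35},{"dx":0,"dy":0,"dz":1.9,"yaw":0,"gripper":0.35}])

```text
clock: 21.38
tcp_pos: [0.5252, -0.1916, 0.0443]
orientation: [-0.075, 3.141, -0.0]
contact_force: [-0.2, -1.0, -1.5]
grip_width: 0.0475
gripper_force: 31.6
```

Run:
```python
from h import *
go([.525,-.1938,.043],92.7); o=status.get_obs(); print(o["contact_force"])
```

```text
t 21.38 tcp [ 0.5252 -0.1916  0.0443] toolY 92.7 tilt [ 0. -0. -1.] j7 1.97 -> d cm [ 0.03 -0.22  0.13] yaw 0.0
[-0.1583718  -0.99479696 -1.54432549]
```

send_rows(steps=[{"dx":0,"dy":-0.2,"dz":0,"yaw":0,"gripper":0.35},{"dx":0,"dy":-0.2,"dz":0.1,"yaw":0,"gripper":0.35},{"dx":0,"dy":-0.2,"dz":0.2,"yaw":0,"gripper":0.35},{"dx":0,"dy":-0.2,"dz":0.3,"yaw":0,"gripper":0.35},{"dx":0,"dy":-0.2,"dz":0.3,"yaw":0,"gripper":0.35}])

```text
clock: 22.0
tcp_pos: [0.5254, -0.1937, 0.0429]
orientation: [-0.075, 3.14, 0.0]
contact_force: [-5.3, 1.2, 16.4]
grip_width: 0.0474
gripper_force: 33.8
```

Blue is on the floor of its tray. Releasing.

send_rows(steps=[{"dx":0,"dy":0,"dz":-0.15,"yaw":0,"gripper":0.6},{"dx":0,"dy":0,"dz":-0.15,"yaw":0,"gripper":0.75},{"dx":0,"dy":0,"dz":-0.15,"yaw":0,"gripper":0.9},{"dx":0,"dy":0,"dz":-1,"yaw":0,"gripper":1},{"dx":0,"dy":0,"dz":-3,"yaw":0,"gripper":1}])

```text
clock: 22.62
tcp_pos: [0.5246, -0.1933, 0.0712]
orientation: [0.075, -3.139, -0.001]
contact_force: [1.4, -0.8, -0.4]
grip_width: 0.0854
gripper_force: 0.0
```

send_rows(steps=[{"dx":0,"dy":0,"dz":-4,"yaw":0,"gripper":1},{"dx":0,"dy":0,"dz":-8,"yaw":0,"gripper":1},{"dx":0,"dy":0,"dz":-10,"yaw":0,"gripper":1}])

```text
clock: 23.0
tcp_pos: [0.5262, -0.1939, 0.1741]
orientation: [-0.075, 3.137, -0.001]
contact_force: [0.3, 0.2, -0.5]
grip_width: 0.0852
gripper_force: 0.0
```

Run:
```python
from h import *
f=imaging.grab_frame("wrist"); cv2.imwrite("pics/w13.png",f["color"][:,:,::-1])
f=imaging.grab_frame("top"); print(rects(f,"white",.04,30,(165,190,225,270)),rects(f,"white",.004,200,(240,150,310,240)))
go([.4958,.2244,.165],92)
```

```text
[([191, 226], [0.4959, 0.2244], [134.9, 69.0], 2.1)] [([276, 196], [0.582, 0.0091], [161.7, 88.9], 16.9)]
t 23.1 tcp [ 0.5268 -0.194   0.1742] toolY 92.7 tilt [ 0.005 -0.001 -1.   ] j7 1.94 -> d cm [ 1.11 41.94  0.86] yaw 0.7
```

View pics/w13.png

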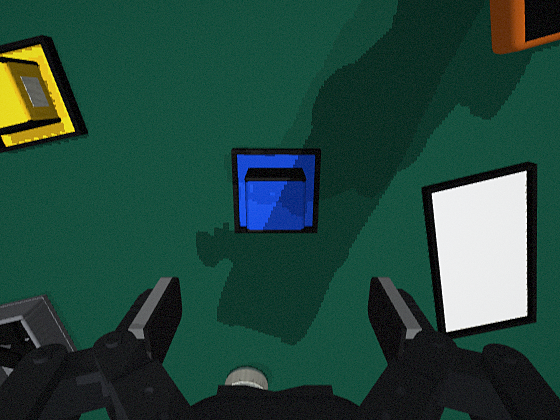

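Blue sits flat and centred in its tray (233–321,150–233). White is last.

send_rows(steps=[{"dx":0.1,"dy":5.5,"dz":0,"yaw":0.7,"gripper":1},{"dx":0.3,"dy":11.5,"dz":0,"yaw":0.7,"gripper":1},{"dx":0.5,"dy":17.5,"dz":0,"yaw":0.7,"gripper":1},{"dx":0.6,"dy":23.5,"dz":0,"yaw":0.7,"gripper":1},{"dx":0.7,"dy":28,"dz":0,"yaw":0.7,"gripper":1}])

```text
clock: 23.72
tcp_pos: [0.5039, 0.0887, 0.1706]
orientation: [0.059, -3.14, -0.0]
contact_force: [1.0, -0.8, -0.1]
grip_width: 0.0856
gripper_force: 0.0
```

send_rows(steps=[{"dx":0.1,"dy":5,"dz":0,"yaw":0,"gripper":1},{"dx":0.3,"dy":10,"dz":0.5,"yaw":0,"gripper":1},{"dx":0.4,"dy":13,"dz":1,"yaw":0,"gripper":1},{"dx":0.4,"dy":14,"dz":1.5,"yaw":0,"gripper":1},{"dx":0.4,"dy":14,"dz":2,"yaw":0,"gripper":1}])

```text
clock: 24.35
tcp_pos: [0.4957, 0.2251, 0.1505]
orientation: [0.056, -3.14, 0.001]
contact_force: [-0.0, -0.9, 0.3]
grip_width: 0.0854
gripper_force: 0.0
```

Run:
```python
from h import *
f=imaging.grab_frame("wrist"); cv2.imwrite("pics/w14.png",f["color"][:,:,::-1])
print(rects(f,"white",.04,2000)); print(rects(f,"white",.004,2000))
go([.4958,.2244,.039],92.2)
```

```text
[([39, 279], [0.5589, 0.0342], [138.6, 69.6], 17.0), ([274, 206], [0.495, 0.2248], [133.4, 64.8], 2.4)]
[([39, 279], [0.5821, 0.0047], [160.4, 80.6], 17.0), ([274, 206], [0.5081, 0.2252], [154.4, 75.0], 2.4)]
t 24.4 tcp [0.4956 0.2238 0.1499] toolY 92.0 tilt [-0.002 -0.002 -1.   ] j7 1.08 -> d cm [-0.04  0.07 11.09] yaw -0.2
```

send_rows(steps=[{"dx":0,"dy":0.1,"dz":2.5,"yaw":-0.2,"gripper":1},{"dx":0,"dy":0.1,"dz":5,"yaw":-0.2,"gripper":1},{"dx":0,"dy":0.1,"dz":7,"yaw":-0.2,"gripper":1},{"dx":0,"dy":0.1,"dz":8,"yaw":-0.2,"gripper":1},{"dx":0,"dy":0.1,"dz":8,"yaw":-0.2,"gripper":1}])

```text
clock: 25.02
tcp_pos: [0.4958, 0.2254, 0.0709]
orientation: [0.059, -3.14, 0.002]
contact_force: [-0.3, -0.3, 0.1]
grip_width: 0.085
gripper_force: 0.0
```

Run:
```python
from h import *
f=imaging.grab_frame("wrist"); print(rects(f,"white",.04,2000))
go([.4954,.2247,.036],92.3)
```

```text
[([275, 249], [0.495, 0.2248], [133.5, 64.7], 2.4)]
t 25.07 tcp [0.4962 0.2258 0.0715] toolY 92.2 tilt [ 0. -0. -1.] j7 1.08 -> d cm [ 0.09 -0.11  3.55] yaw -0.1
```

send_rows(steps=[{"dx":0,"dy":-0.1,"dz":1,"yaw":0,"gripper":1},{"dx":0,"dy":-0.1,"dz":2,"yaw":0,"gripper":1},{"dx":0,"dy":-0.1,"dz":3,"yaw":0,"gripper":1},{"dx":0,"dy":-0.1,"dz":3.5,"yaw":0,"gripper":1},{"dx":0,"dy":-0.1,"dz":3.5,"yaw":0,"gripper":1}])

```text
clock: 25.7
tcp_pos: [0.4956, 0.2256, 0.0358]
orientation: [0.062, -3.14, 0.001]
contact_force: [-0.5, -0.2, 0.7]
grip_width: 0.0856
gripper_force: 0.0
```

send_rows(steps=[{"dx":0,"dy":0,"dz":0,"yaw":0,"gripper":0.9},{"dx":0,"dy":0,"dz":0,"yaw":0,"gripper":0.75},{"dx":0,"dy":0,"dz":0,"yaw":0,"gripper":0.5},{"dx":0,"dy":0,"dz":0,"yaw":0,"gripper":0.5},{"dx":0,"dy":0,"dz":0,"yaw":0,"gripper":0.5}], force=60)

```text
clock: 26.32
tcp_pos: [0.4962, 0.2257, 0.037]
orientation: [-0.061, 3.14, 0.001]
contact_force: [-1.6, -0.5, 5.6]
grip_width: 0.0651
gripper_force: 66.0
```

send_rows(steps=[{"dx":0,"dy":0,"dz":-0.5,"yaw":0,"gripper":0.5},{"dx":0,"dy":0,"dz":-1.5,"yaw":0,"gripper":0.5},{"dx":0,"dy":0,"dz":-3,"yaw":0,"gripper":0.5},{"dx":0,"dy":0,"dz":-4.5,"yaw":0,"gripper":0.5},{"dx":0,"dy":0,"dz":-5.5,"yaw":0,"gripper":0.5}])

```text
clock: 26.95
tcp_pos: [0.4964, 0.2259, 0.0928]
orientation: [-0.061, 3.14, 0.001]
contact_force: [-0.0, -0.4, -4.1]
grip_width: 0.065
gripper_force: 68.2
```

Run:
```python
from h import *
f=imaging.grab_frame("wrist"); cv2.imwrite("pics/w15.png",f["color"][:,:,::-1])
o=status.get_obs(); print(o["grip_width"],o["gripper_force"],o["contact_force"],o["moment"])
go([.582,.0095,.1],107)
```

```text
0.06458965404475929 68.42468976974487 [-0.02007148  0.31963025 -3.42850423] [-0.04821177 -0.02354534  0.00440361]
t 27.0 tcp [0.4969 0.2261 0.0937] toolY 92.2 tilt [ 0.003  0.001 -1.   ] j7 1.08 -> d cm [ -7.67 -21.97  -0.64] yaw -14.8
```

View pics/w15.png

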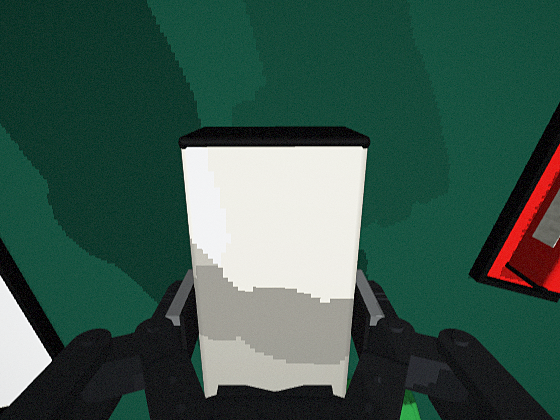

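White is held level at (275,260). Carrying it to the white tray.

send_rows(steps=[{"dx":-1,"dy":-3,"dz":-0.6,"yaw":-2,"gripper":0.5},{"dx":-2.6,"dy":-7.5,"dz":-1,"yaw":-5,"gripper":0.5},{"dx":-4.3,"dy":-12,"dz":-1,"yaw":-8,"gripper":0.5},{"dx":-5.9,"dy":-16.5,"dz":-1,"yaw":-11,"gripper":0.5},{"dx":-7,"dy":-20,"dz":-1,"yaw":-14,"gripper":0.5}])

```text
clock: 27.62
tcp_pos: [0.5742, 0.026, 0.1013]
orientation: [0.444, -3.11, 0.001]
contact_force: [-0.2, 0.4, -4.5]
grip_width: 0.065
gripper_force: 68.5
```

send_rows(steps=[{"dx":-0.1,"dy":-1.2,"dz":0,"yaw":-0.7,"gripper":0.5},{"dx":-0.2,"dy":-1.8,"dz":0,"yaw":-0.7,"gripper":0.5},{"dx":-0.2,"dy":-2,"dz":0,"yaw":-0.7,"gripper":0.5},{"dx":-0.2,"dy":-2,"dz":0,"yaw":-0.7,"gripper":0.5}])

```text
clock: 28.12
tcp_pos: [0.5809, 0.0113, 0.1013]
orientation: [0.465, -3.107, -0.001]
contact_force: [-0.3, 0.9, -4.4]
grip_width: 0.0648
gripper_force: 68.6
```

Run:
```python
from h import *
f=imaging.grab_frame("wrist"); cv2.imwrite("pics/w16.png",f["color"][:,:,::-1])
go([.583,.0095,.041],107)
```

```text
t 28.18 tcp [0.5809 0.0113 0.1013] toolY 107.0 tilt [-0.     0.001 -1.   ] j7 1.73 -> d cm [-0.15 -0.24  6.03] yaw 0.0
```

View pics/w16.png

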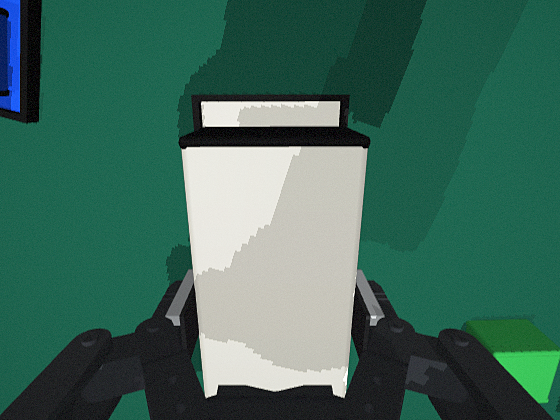

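White is aligned over its tray, whose rim spans columns 192–349, and it is square. Lowering.

send_rows(steps=[{"dx":-0.15,"dy":-0.2,"dz":1.5,"yaw":0,"gripper":0.5},{"dx":-0.15,"dy":-0.2,"dz":3,"yaw":0,"gripper":0.5},{"dx":-0.15,"dy":-0.2,"dz":4,"yaw":0,"gripper":0.5},{"dx":-0.15,"dy":-0.2,"dz":4.6,"yaw":0,"gripper":0.5},{"dx":-0.15,"dy":-0.2,"dz":5,"yaw":0,"gripper":0.5}])

```text
clock: 28.8
tcp_pos: [0.5832, 0.0084, 0.0508]
orientation: [0.463, -3.107, -0.0]
contact_force: [0.4, -0.5, -4.7]
grip_width: 0.0648
gripper_force: 68.7
```

send_rows(steps=[{"dx":0,"dy":0,"dz":0.3,"yaw":0,"gripper":0.5},{"dx":0,"dy":0,"dz":0.6,"yaw":0,"gripper":0.5},{"dx":0,"dy":0,"dz":0.8,"yaw":0,"gripper":0.5},{"dx":0,"dy":0,"dz":0.8,"yaw":0,"gripper":0.5},{"dx":0,"dy":0,"dz":0.8,"yaw":0,"gripper":0.5}])

```text
clock: 29.42
tcp_pos: [0.5833, 0.0084, 0.0434]
orientation: [-0.463, 3.107, -0.0]
contact_force: [-0.2, 0.1, -4.1]
grip_width: 0.0649
gripper_force: 68.7
```

send_rows(steps=[{"dx":0,"dy":0,"dz":0.15,"yaw":0,"gripper":0.5},{"dx":0,"dy":0,"dz":0.25,"yaw":0,"gripper":0.5},{"dx":0,"dy":0,"dz":0.35,"yaw":0,"gripper":0.5},{"dx":0,"dy":0,"dz":0.35,"yaw":0,"gripper":0.5}])

```text
clock: 29.92
tcp_pos: [0.5832, 0.0084, 0.041]
orientation: [-0.463, 3.107, 0.0]
contact_force: [-4.0, -0.3, 9.4]
grip_width: 0.0646
gripper_force: 70.4
```

It has touched down. Releasing.

send_rows(steps=[{"dx":0,"dy":0,"dz":-0.1,"yaw":0,"gripper":0.8},{"dx":0,"dy":0,"dz":-0.1,"yaw":0,"gripper":0.9},{"dx":0,"dy":0,"dz":-0.1,"yaw":0,"gripper":1},{"dx":0,"dy":0,"dz":-0.1,"yaw":0,"gripper":1},{"dx":0,"dy":0,"dz":-1.5,"yaw":0,"gripper":1}])

```text
clock: 30.55
tcp_pos: [0.5823, 0.0084, 0.0543]
orientation: [0.463, -3.105, -0.0]
contact_force: [-0.4, 0.1, -0.6]
grip_width: 0.0856
gripper_force: 0.0
```

send_rows(steps=[{"dx":0,"dy":0,"dz":-3,"yaw":0,"gripper":1},{"dx":0,"dy":0,"dz":-7,"yaw":0,"gripper":1},{"dx":0,"dy":0,"dz":-12,"yaw":0,"gripper":1},{"dx":0,"dy":0,"dz":-15,"yaw":0,"gripper":1},{"dx":0,"dy":0,"dz":-15,"yaw":0,"gripper":1}])

```text
clock: 31.18
tcp_pos: [0.585, 0.0085, 0.2086]
orientation: [-0.461, 3.101, -0.0]
contact_force: [0.4, 0.2, -0.4]
grip_width: 0.0856
gripper_force: 0.0
```

Run:
```python
from h import *
f=imaging.grab_frame("wrist"); s=imaging.grab_frame("scene")
a=cv2.resize(f["color"],(400,300)); b=cv2.resize(s["color"][130:390,200:480],(400,371))
im=np.zeros((371,800,3),np.uint8); im[:300,:400]=a; im[:,400:]=b
cv2.imwrite("pics/end.png",im[:,:,::-1]); print(status.get_obs()["contact_force"])
```

```text
[-0.1070354   0.84480605 -0.84588294]
```

View pics/end.png

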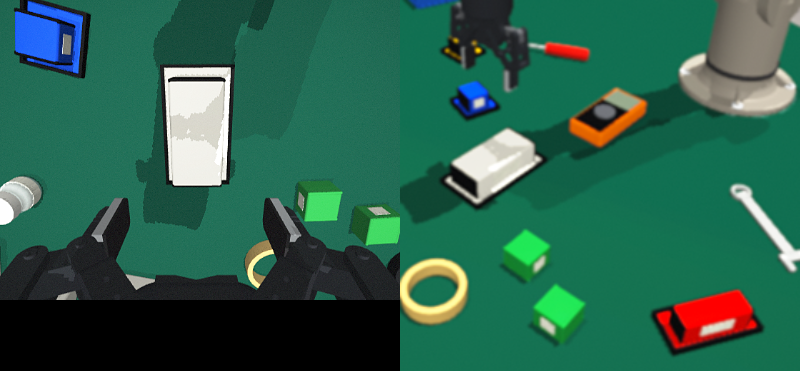

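The view shows white flat in its tray (wrist picture 163–234,67–185), and red and blue seated in theirs in the scene view. The gripper is clear of everything.

```bash
python3 -c "
from bench import workorder
print(workorder.hand_in())"
```

```text
the job is handed in; nothing more can be done
None
```

All four packs were placed in their own trays, released, and the job handed in at about 31 s of robot time; the hand-in gave no verdict, and I viewed 16 pictures, two over the limit of 14.

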